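# Prop the case cover and take out the bead plaque

### The job

Raise the clear cover of the case by its handle as far as it goes, push the steel prop stay beside it upright against its stop before the cover sinks back, so that the cover comes to rest on it, and only then take the small bead plaque out of the case and lay it flat, beads up, in the middle of the cork mat without dropping it. Leave the little jar in the case, the flask and the charger where they stand.

Things in the scene. Friction and masses are not known exactly. Their poses are not given: they have to be found in the camera images.
- case: Low open-topped case fixed to the table, 180 x 180 mm, white floor and back, clear front and side walls 5 mm thick, rims 55 mm above the table; inner floor at 12 mm. Origin: centre of its underside, at table height; z up, x from its front wall (towards the robot) to its hinge side, y to its left. The cover's hinge line runs along y at x = +90, z = 57.5 mm.
- cover (a joint): Clear flat cover with grey rim, 180 x 180 x 5 mm, 0.25 kg, hinged at the case's far rim: 0 shut (underside 55 mm above the table), 1.5 rad fully open (nearly upright). Its damped hinge takes a few newtons at the handle to raise; let go, it sinks slowly: from fully open to 1.23 rad in about 8 to 9 s, shut after 9 s more. On the upright stay it rests at about 1.23 rad.
- cover_handle (a point): Middle of the cover's handle: a round grey bar, 10 mm thick, along the case's y, 62 mm clear between its two end posts, its axis 38 mm off the cover's mid-plane and 160 mm from the hinge line; moves with the cover. Pinched from above it can turn in the fingers. The cover's left side carries an aluminium strip overhanging the left wall by 36 mm; the stay's tip bears on its underside.
- stay (a joint): Prop stay: a steel rod 10 mm thick on the case's left side, turning about the case's x axis. At 0 it leans 45 degrees outward (to the case's left); it rises as the value grows: 0.785 is upright, and it stops at 0.84, leaning 3 degrees inward. The stiff pivot holds it where it is left; pushed near the tip it moves at under 1 N. It passes under the strip only while the cover is above 1.26 rad.
- stay_tip (a point): Centre of the stay's round rubber tip (14 mm thick), 152 mm from its pivot; moves with the stay. The pivot lies in the case's frame at x = +35, y = +114, z = +30 mm.
- plaque: Small bead plaque lying in the front half of the case, beads up: a white board 56 (x) x 50 (y) mm covered in green and black beads, 18 mm thick over all, 60 g. Origin: centre of its underside; z up through the beads. Grip across its 50 mm (its y).
- mat: Square cork mat, 150 x 150 x 4 mm, fixed to the table. Origin: centre of its underside; its top is at 4 mm.
- jar: Little closed glass jar with a black cap, 28 mm wide, 32 mm high, standing at the back of the case; stays there. Origin: centre of its underside.
- flask: Olive green flask, 68 mm wide, 215 mm high, standing at the right. Origin: centre of its underside. A bystander.
- charger: White charger cube, 45 x 45 x 28 mm, at the left. Origin: centre of its underside. A bystander.
Mind the look-alikes: they are no part of the job. Of the things like the mat, leave any that is red; of the rest the smaller one is meant.

How it is judged:
By the outcome, as a careful person would: the job done as asked, in the order asked, and still so for the second after the job is handed in, with the robot touching nothing.
It also fails if it takes over 69 s, if anything falls off the work surface, if the arm or the gripper's body presses on something with over 40 N, if the wrist force passes 120 N, or if a joint passes its speed limit or range.

### The arm

A 6-joint arm with a two-finger parallel gripper is mounted at the origin on the work surface. World frame = base frame: x ahead of the robot, y to its left, z up, the work surface at z = 0. Lengths are in mm, angles in rad, forces in N, time in s.
With the tool pointing down it reaches from about 325 to 900 mm from the base axis. Payload 6.1 kg.
Tool frame: the origin (TCP) lies on the centre line of the jaws, within the pads' length; the fingertips stand ahead of it and the grasp point (between the pads) lies 11 mm behind it (ctrl.finger_overhang is the z of the fingertips in the tool frame, in mm); z points along the fingers, y is the line along which they close (so a half turn about z gives the same grasp; the last joint's range is limited). The gripper opens to 87 mm and grips with 3 to 60 N. Pads are 19 mm wide; open, the fingers measure 117 mm over their backs; the gripper's body (75 mm by 190 mm) begins 51 mm behind the grasp point.
Start: joints at [1.092, 0.22, 1.526, -0, 1.395, -0.126], TCP at [215.952, 586.498, 230.538] pointing down, gripper open.
Joint ranges: [-2.98, 2.98], [-0.91, 2.08], [0.09, 2.57], [-1.24, 4.39], [0.2, 2.65], [-2.68, 2.68]. Speed limits (rad/s): [2.57, 2.57, 3.01, 3.14, 3.14, 3.14].

### API

Orientations are given as a 3x3 rotation matrix whose columns are the frame's x, y, z axes.
In Python, from plant import telemetry, imaging, job, ctrl gives the robot as it stands.
- The arm moves only by the tool drive_tool, never from a script. Its argument "motion" is a list of rows, each an object with "travel": the shift along the world's x, y, z as a fraction of full scale, a list of three; "angular": the turn, a rotation vector about the world's x, y, z as a fraction of full scale, a list of three; "grip": the opening, from -1 (shut) to 1 (fully open). In form: [{"travel": [tx, ty, tz], "angular": [wx, wy, wz], "grip": grip}, ...]. A call has exactly 5 rows; each row is the pose to reach, as a shift and turn from the pose commanded when the call began; what a row does not reach only later rows make up. Full scale, the value 1, is 0.75 m for a shift and pi/2 rad for a turn. A row lasts 1/8 s, in which the tool goes at most 62.5 mm and 10.7 degrees, less where a joint would pass 70% of its speed; a pose out of reach is approached as far as the arm can. A call with a number of a shift or a turn outside -1 to 1 is refused whole. A call with a gripper value outside its range is refused whole. The fingers move at their own pace and stop on an object; the grip force is fixed at half the most. Time passes only in rows, so rows that repeat a pose let the fingers close, or fill a call up. It gives the time, the measured TCP pose, the force, the opening and the grip force at its end, in the units of the state.
- telemetry.read_state(): the state, without advancing time (a new reading comes with each control period).
- imaging.camera(name): name is "side" or "top"; returns a dict with "img" (384x512x3 uint8, red, green, blue), "z_map" (384x512 float32, mm along the optical axis (not along the pixel's ray), 0 where there is no reading), "K" (3x3 intrinsics, pixels), "world_from_camera" (4x4, takes a point from camera to world coordinates). Camera axes: x right, y up, looking along -z (the intrinsics and any distortion apply to the point x, -y, -z); pixel columns grow to the right and rows downward; lengths in mm; the calibration is good to about 2 mm. A picture is of the moment at which its call begins.
- job.finish_job(): hands the job in; it is judged then, once.
The state is a dict: "clock": time; "qpos": joint angles; "joint_velocities": joint speeds; "tau": joint torques, N m; "ee_pos": TCP position; "ee_rot": TCP orientation; "ft_force": force on the tool from outside, world axes, zero at the start; "wrist_torque": the same for the moment, N m; "gripper_width": opening from 0.0 (shut) to 1.0 (fully open); "grasp_force": force on a finger pad.
Only numpy, scipy, OpenCV 4.12 (cv2) and the standard library are available. Lean on these libraries where they do the work, as an engineer would, in place of code of your own. Each camera call takes 0.05 s, during which the arm holds its last target. There are 200 camera calls.

## Working session

There is one attempt and no reset: what is moved stays moved. The work goes in short steps, Python scripts to look and compute and a tool call to move; the robot and the scene stay as the last step left them, time stands still between calls to the robot, and variables do not carry over. Pictures are saved under pics/ and viewed, at most 10 in all, crops included, and the job is handed in when it is done.

Besides the shell and the picture viewer there is one more tool, called after "Emit:" by a JSON object that holds its "method" and its "body", one argument or row to a line. drive_tool: Moves the arm, as the interface text tells. Shift numbers are shares of 0.75 m and turn numbers shares of pi/2 rad, none past 1 either way. Its arguments: {"type":"object","properties":{"motion":{"type":"array"}},"required":["motion"]}

```bash
ls; mkdir -p pics; cat > h.py <<'E'
import numpy as np, cv2
from plant import telemetry, imaging, job, ctrl
def pt(c,u,v,z):
    K=c["K"];T=np.array(c["world_from_camera"])
    d=np.array([(u-K[0][2])/K[0][0],-(v-K[1][2])/K[1][1],-1.]);d=T[:3,:3]@d;o=T[:3,3]
    return o+d*(z-o[2])/d[2]
def cloud(c):
    K=c["K"];T=np.array(c["world_from_camera"]);Z=c["z_map"];v,u=np.indices(Z.shape)
    P=np.stack([(u-K[0][2])/K[0][0]*Z,-(v-K[1][2])/K[1][1]*Z,-Z],-1)
    return P@T[:3,:3].T+T[:3,3]
def pix(c,p):
    K=c["K"];T=np.array(c["world_from_camera"]);q=T[:3,:3].T@(np.array(p)-T[:3,3])
    return K[0][0]*q[0]/-q[2]+K[0][2], K[1][1]*-q[1]/-q[2]+K[1][2]
def save(c,n,crop=None,s=1.5):
    im=c["img"][:,:,::-1]
    if crop: im=im[crop[1]:crop[3],crop[0]:crop[2]]
    cv2.imwrite("pics/"+n,cv2.resize(im,None,fx=s,fy=s,interpolation=cv2.INTER_CUBIC))
E
python3 - <<'E'
from h import *
for n in("top","side"):
    c=imaging.camera(n);save(c,n+"0.png");np.savez(n+"0.npz",**c);print(np.array(c["world_from_camera"]).round(3),c["K"],[k for k in c])
s=telemetry.read_state();print(s,ctrl.finger_overhang)
E
```

```text
pics
[[-2.100000e-02  9.970000e-01 -6.900000e-02  3.617880e+02]
 [-9.990000e-01 -2.300000e-02 -2.400000e-02  2.122400e+01]
 [-2.500000e-02  6.800000e-02  9.970000e-01  1.347761e+03]
 [ 0.000000e+00  0.000000e+00  0.000000e+00  1.000000e+00]] [[437.25573396   0.         252.47857371]
 [  0.         437.25573396 193.52010013]
 [  0.           0.           1.        ]] ['img', 'z_map', 'K', 'world_from_camera']
[[ 9.51000e-01  1.39000e-01 -2.78000e-01  7.94410e+01]
 [-3.10000e-01  4.73000e-01 -8.25000e-01 -9.77234e+02]
 [ 1.70000e-02  8.70000e-01  4.93000e-01  7.32419e+02]
 [ 0.00000e+00  0.00000e+00  0.00000e+00  1.00000e+00]] [[448.87436179   0.         261.30268902]
 [  0.         448.87436179 194.90963749]
 [  0.           0.           1.        ]] ['img', 'z_map', 'K', 'world_from_camera']
{'clock': 0.1, 'qpos': array([ 1.09188895e+00,  2.21153597e-01,  1.52750036e+00, -4.26574744e-07,
        1.39471171e+00, -1.26112208e-01]), 'joint_velocities': array([ 0.00106957, -0.00050548, -0.00367106, -0.00032042, -0.00113334,
        0.00107583]), 'tau': array([ 9.42307197e-04, -4.95942628e+01, -3.88518798e+01,  7.00549758e-02,
        5.15646476e-02, -5.73621355e-05]), 'ee_pos': array([215.70633627, 586.00974388, 229.54078771]), 'ee_rot': array([[-9.38410521e-01,  3.45521384e-01, -8.16648309e-04],
       [ 3.45522278e-01,  9.38409228e-01, -1.57373946e-03],
       [ 2.22589673e-04, -1.75898385e-03, -9.99998428e-01]]), 'ft_force': array([0.04995916, 0.24175275, 0.16053026]), 'wrist_torque': array([-0.01348335, -0.01521466,  0.00323894]), 'grasp_force': 0.0, 'gripper_width': 1.0044360309570766} 8.0
```

View pics/top0.png

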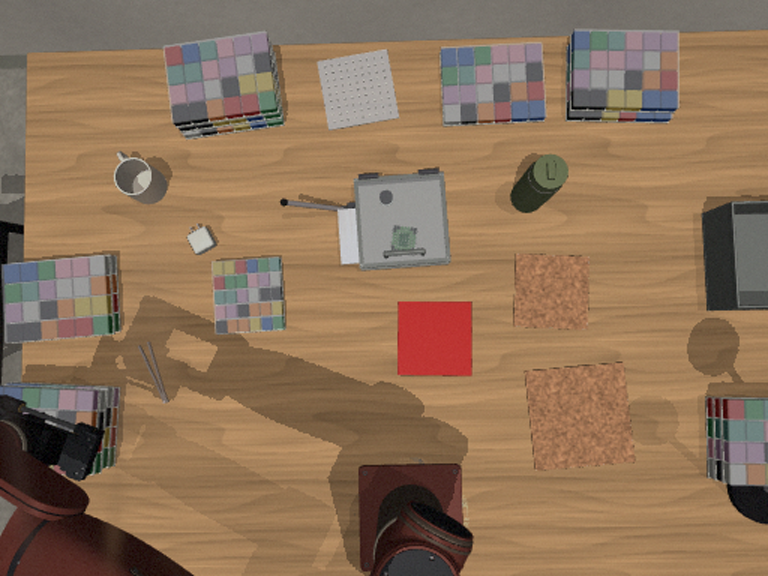

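View pics/side0.png

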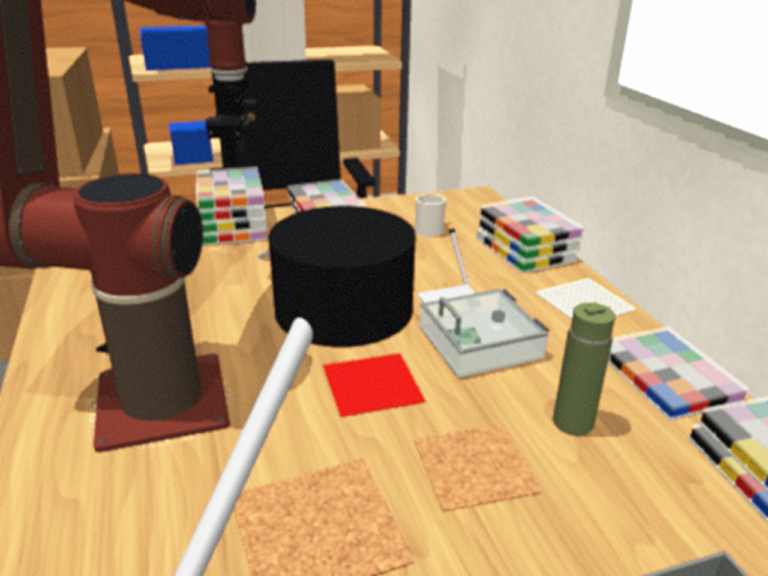

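The top view shows the case around (400,220), its handle bar at (404,253), the plaque at (403,236), the stay running from (350,208) to its tip at (284,202), the strip at (347,236) and the small mat at (551,291). All are 1.5x pixels. Next I'll measure them.

```bash
python3 - <<'E'
from h import *
c=dict(np.load("top0.npz"));im=c["img"];hsv=cv2.cvtColor(im,cv2.COLOR_RGB2HSV)
P=cloud(c)
def blob(m,box):
    mm=np.zeros_like(m);x0,y0,x1,y1=box;mm[y0:y1,x0:x1]=m[y0:y1,x0:x1]
    n,l,s,ce=cv2.connectedComponentsWithStats(mm);i=1+np.argmax(s[1:,4]);return (l==i).astype(np.uint8)
# mat
H,S,V=cv2.split(hsv)
m=((H<14)&(S>90)).astype(np.uint8)
print("wood",hsv[215,400],hsv[230,215],"cork",hsv[195,368],hsv[200,360])
g=((S<60)).astype(np.uint8)
b=blob(g,(222,105,310,185));cs,_=cv2.findContours(b,0,2);k=max(cs,key=cv2.contourArea)
print("case blob",cv2.boundingRect(k),cv2.minAreaRect(k))
print(cv2.approxPolyDP(k,4,True)[:,0].tolist())
for z in(57,):
  for u,v in cv2.approxPolyDP(k,4,True)[:,0]: print(pt(c,u,v,60)[:2].round(1),P[v,u].round(0))
gr=((H>40)&(H<85)&(S>50)).astype(np.uint8);b=blob(gr,(240,130,300,175))
print("plaque",cv2.boundingRect(b),cv2.moments(b,True)['m10']/b.sum(),cv2.moments(b,True)['m01']/b.sum())
r=cv2.minAreaRect(np.argwhere(b)[:,::-1].astype(np.float32));print(r,[pt(c,*q,30)[:2].round(1) for q in cv2.boxPoints(r)],pt(c,*r[0],30))
dk=(V<60).astype(np.uint8);b=blob(dk,(183,128,196,142));print("tip",np.argwhere(b).mean(0)[::-1], b.sum())
save(c,"crop.png",(180,105,400,225),3.6)
E
```

```text
wood [ 16 117 155] [ 15 114 165] cork [ 12 124 165] [ 13 123 156]
case blob (222, 112, 78, 68) ((260.1885986328125, 146.3483428955078), (64.04512786865234, 75.06417846679688), 85.71085357666016)
[[295, 115], [239, 116], [237, 134], [222, 137], [227, 175], [298, 175]]
[682.2 -80. ] [682. -80.  61.]
[683.8  87.1] [684.  87.  59.]
[629.5  94.1] [629.  94.  61.]
[621.6 139.1] [622. 139.  58.]
[507.2 126.1] [507. 126.  63.]
[502.2 -83.9] [506. -87.  27.]Traceback (most recent call last):
  File "<stdin>", line 17, in <module>
  File "<stdin>", line 6, in blob
    return _wrapfunc(a, 'argmax', axis=axis, out=out, **kwds)
    return bound(*args, **kwds)
ValueError: attempt to get argmax of an empty sequence
```

```bash
python3 - <<'E'
from h import *
c=dict(np.load("top0.npz"));im=c["img"];hsv=cv2.cvtColor(im,cv2.COLOR_RGB2HSV);H,S,V=[hsv[...,i].astype(int) for i in range(3)]
P=cloud(c);X,Y,Z=P[...,0],P[...,1],P[...,2]
R=(X>470)&(X<720)&(Y>-130)&(Y<260)
def rect(m,n):
    q=P[m];r=cv2.minAreaRect(q[:,:2].astype(np.float32));print(n,m.sum(),"c",np.round(r[0],1),"sz",np.round(r[1],1),"ang",round(r[2],1),"mean",q.mean(0).round(1),"zmed",np.median(q[:,2]).round(1));return q
cov=rect(R&(Z>53)&(Z<68)&(S<60)&(Y<145),"cover")
rect(R&(Z>82)&(Z<115)&(Y<100)&(Y>-60),"handle")
st=rect(R&(Z>40)&(Y>142),"stay")
i=np.argsort(-st[:,1])[:12];print(st[i].round(0).tolist())
h=R&(Z>82)&(Z<115)&(Y<60)&(Y>-60);q=P[h];print("dir",np.polyfit(q[:,1],q[:,0],1))
# edges of cover by row/col
m=R&(S<60)&(Y<145)&(Z>15)
for v in range(118,176,6):
    u=np.where(m[v])[0];print(v,u.min(),u.max(),pt(c,u.min()-.5,v,60)[:2].round(0),pt(c,u.max()+.5,v,60)[:2].round(0))
g=((im[...,1].astype(int)-im[...,0]>8)&R&(Y<80)&(Y>-60)&(X<620));rect(g,"plaque")
pu=np.argwhere(g)[:,::-1].astype(np.float32);print([pt(c,*q,30)[:2].round(1) for q in cv2.boxPoints(cv2.minAreaRect(pu))])
# mat
B=cv2.GaussianBlur(im,(5,5),0);hb=cv2.cvtColor(B,cv2.COLOR_RGB2LAB);print(hb[195,368],hb[195,400],hb[215,365])
rect((X>300)&(X<700)&(Y<-180)&(Y>-420)&(Z>2.2)&(Z<8),"matZ")
save(c,"crop.png",(180,105,400,225),3.6)
E
```

```text
cover 4026 c [593.1  29.1] sz [187.7 228.9] ang 2.9 mean [589.8  16.7  60.9] zmed 60.8
handle 96 c [5.211e+02 5.000e-01] sz [ 9.7 78. ] ang 2.7 mean [520.6   0.9  99.5] zmed 99.5
stay 122 c [616.2 185.9] sz [11.2 87.4] ang 1.9 mean [616.  188.7 108.2] zmed 111.9
[[619.0, 230.0, 142.0], [616.0, 230.0, 143.0], [613.0, 229.0, 145.0], [610.0, 229.0, 145.0], [610.0, 226.0, 145.0], [613.0, 226.0, 145.0], [618.0, 226.0, 147.0], [621.0, 226.0, 147.0], [614.0, 226.0, 150.0], [613.0, 224.0, 143.0], [609.0, 223.0, 146.0], [618.0, 223.0, 146.0]]
dir [-4.79770699e-02  5.20674905e+02]
118 239 295 [678.  89.] [673. -81.]
124 236 295 [660.  98.] [655. -81.]
130 237 296 [642.  95.] [637. -83.]
136 232 296 [624. 111.] [619. -83.]
142 225 297 [606. 132.] [601. -85.]
148 226 297 [588. 129.] [583. -85.]
154 226 298 [570. 130.] [565. -87.]
160 226 298 [552. 130.] [547. -87.]
166 227 299 [534. 127.] [529. -89.]
172 227 299 [516. 127.] [511. -89.]
plaque 190 c [550.8   1.5] sz [47.5 46.9] ang 33.2 mean [552.    1.2  61.3] zmed 60.7
[array([581.5,  23.8]), array([580.3, -21.8]), array([534.5, -20.6]), array([535.6,  24.8])]
[134 142 153] [151 138 155] [132 141 153]
matZ 4026 c [ 499.9 -300. ] sz [239.9 399.9] ang 89.9 mean [ 473.1 -300.8    4.4] zmed 4.2
```

View pics/crop.png

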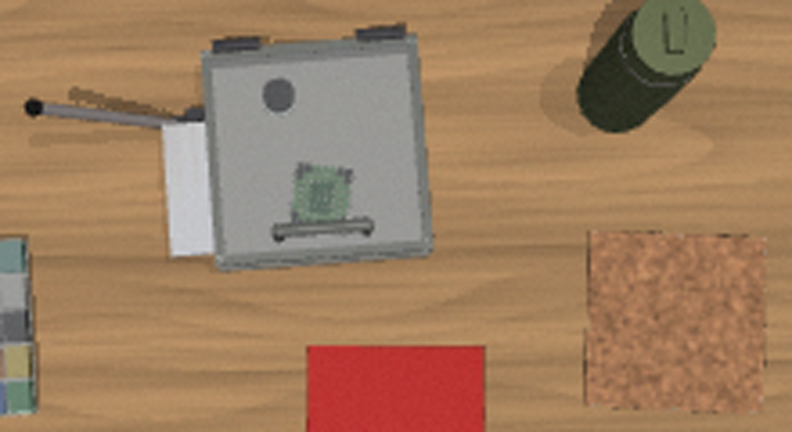

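The crop shows the case yawed about +2.8°, with the handle centre near (323,229) and the stay tip at (34,106). The small mat's corners are (588,232), (766,238), (765,412) and (588,405). Handle, strip edge and stay tip agree on a case origin of about (590.5, 4.3) with a yaw of 0.049.

Emit:
{"method": "drive_tool", "body": {
  "motion": [
    {"travel": [0.038, -0.073, -0.008], "angular": [0, 0, -0.0744], "grip": 0.5},
    {"travel": [0.076, -0.146, -0.016], "angular": [0, 0, -0.1488], "grip": 0},
    {"travel": [0.114, -0.219, -0.024], "angular": [0, 0, -0.2232], "grip": -0.31},
    {"travel": [0.152, -0.292, -0.032], "angular": [0, 0, -0.2976], "grip": -0.31},
    {"travel": [0.19, -0.365, -0.04], "angular": [0, 0, -0.372], "grip": -0.31}
  ]
}}

```text
clock: 0.72
ee_pos: [358.8, 310.9, 200.1]
ee_rot: [[-0.589, 0.808, 0.0], [0.808, 0.589, -0.0], [-0.0, -0.0, -1.0]]
ft_force: [0.7, -0.1, 0.3]
gripper_width: 0.516
grasp_force: 0.0
```

Emit:
{"method": "drive_tool", "body": {
  "motion": [
    {"travel": [0.038, -0.073, -0.008], "angular": [0, 0, -0.0744], "grip": -0.31},
    {"travel": [0.076, -0.146, -0.016], "angular": [0, 0, -0.1488], "grip": -0.31},
    {"travel": [0.114, -0.219, -0.024], "angular": [0, 0, -0.2232], "grip": -0.31},
    {"travel": [0.152, -0.292, -0.032], "angular": [0, 0, -0.2976], "grip": -0.31},
    {"travel": [0.19, -0.365, -0.04], "angular": [0, 0, -0.372], "grip": -0.31}
  ]
}}

```text
clock: 1.35
ee_pos: [501.4, 37.1, 170.2]
ee_rot: [[-0.045, 0.999, 0.0], [0.999, 0.045, 0.0], [0.0, 0.0, -1.0]]
ft_force: [1.5, -0.1, -0.9]
gripper_width: 0.345
grasp_force: 0.0
```

```bash
cat >> h.py <<'E'
O=np.array([590.5,4.3,0]);a=0.049;R=np.array([[np.cos(a),-np.sin(a),0],[np.sin(a),np.cos(a),0],[0,0,1]])
W=lambda x,y,z:O+R@np.array([x,y,z])
handle=lambda t:W(90-160*np.cos(t)+38*np.sin(t),0,57.5+160*np.sin(t)+38*np.cos(t))
tip=lambda s:W(35,114+152*np.sin(np.pi/4-s),30+152*np.cos(np.pi/4-s))
E
python3 - <<'E'
from h import *
s=telemetry.read_state();print(s["clock"],s["ee_pos"].round(1),s["ee_rot"].round(3).tolist(),s["ft_force"].round(1),s["gripper_width"])
print("mat",pt(dict(np.load("top0.npz")),368.0,194.4,4))
d=handle(0)-[0,0,8]-s["ee_pos"];print("to handle",d,d/750)
E
```

```text
1.35 [501.4  37.1 170.2] [[-0.045, 0.999, 0.0], [0.999, 0.045, 0.0], [0.0, 0.0, -1.0]] [ 1.5 -0.1 -0.9] 0.34504732091740636
mat [ 443.58154803 -300.49202644    4.        ]
to handle [ 19.17703529 -36.19055807 -82.72765784] [ 0.02556938 -0.04825408 -0.11030354]
```

Emit:
{"method": "drive_tool", "body": {
  "motion": [
    {"travel": [0.0255, -0.048, 0], "angular": [0, 0, 0], "grip": -0.31},
    {"travel": [0.0255, -0.048, -0.04], "angular": [0, 0, 0], "grip": -0.31},
    {"travel": [0.0255, -0.048, -0.08], "angular": [0, 0, 0], "grip": -0.31},
    {"travel": [0.0255, -0.048, -0.11], "angular": [0, 0, 0], "grip": -0.31},
    {"travel": [0.0255, -0.048, -0.11], "angular": [0, 0, 0], "grip": -0.31}
  ]
}}

```text
clock: 1.98
ee_pos: [517.9, 3.2, 85.7]
ee_rot: [[-0.049, 0.999, -0.005], [0.999, 0.049, 0.001], [0.001, -0.005, -1.0]]
ft_force: [-0.5, -1.0, -0.1]
gripper_width: 0.349
grasp_force: 0.0
```

```bash
python3 - <<'E'
from h import *
s=telemetry.read_state();print(s["ee_pos"],s["ft_force"])
c=imaging.camera("side");u,v=pix(c,handle(0));print(u,v);u=int(u);v=int(v);save(c,"grip1.png",(u-70,v-60,u+70,v+50),5)
E
```

```text
[517.90441115   3.23321358  85.71431155] [-0.51449748 -1.04024042 -0.06545409]
299.2218478012248 205.7978668657365
```

View pics/grip1.png

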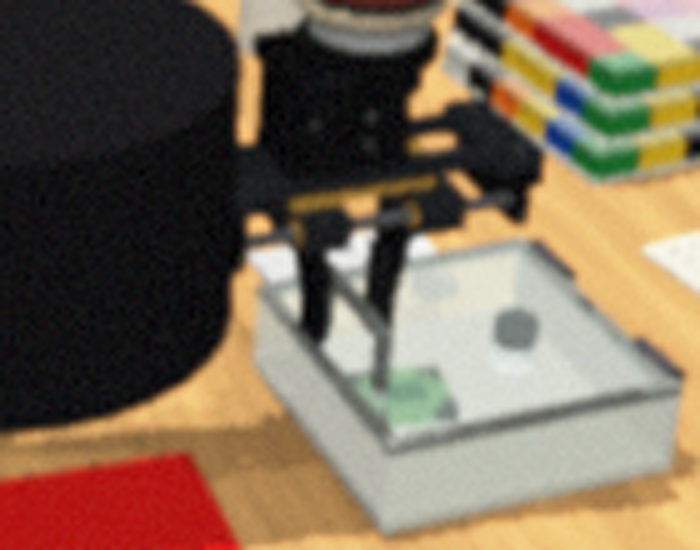

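The fingers straddle the handle bar, one either side of (350,310). I'll close on it.

Emit:
{"method": "drive_tool", "body": {
  "motion": [
    {"travel": [0, 0, 0], "angular": [0, 0, 0], "grip": -1},
    {"travel": [0, 0, 0], "angular": [0, 0, 0], "grip": -1},
    {"travel": [0, 0, 0], "angular": [0, 0, 0], "grip": -1},
    {"travel": [0, 0, 0], "angular": [0, 0, 0], "grip": -1},
    {"travel": [0, 0, 0], "angular": [0, 0, 0], "grip": -1}
  ]
}}

```text
clock: 2.65
ee_pos: [521.7, 3.0, 89.1]
ee_rot: [[-0.049, 0.999, 0.004], [0.999, 0.049, -0.0], [-0.0, 0.004, -1.0]]
ft_force: [5.0, 0.5, 1.2]
gripper_width: 0.103
grasp_force: 30.0
```

```bash
python3 - <<'E'
from h import *
np.set_printoptions(suppress=True)
for k in range(5):
    print(*[((handle(.06*(5*k+i))-handle(.3*k))/750).round(4).tolist() for i in range(1,6)])
E
```

```text
[0.0034, 0.0002, 0.0127] [0.0076, 0.0004, 0.0252] [0.0125, 0.0006, 0.0374] [0.0181, 0.0009, 0.0493] [0.0245, 0.0012, 0.0608]
[0.007, 0.0003, 0.0111] [0.0147, 0.0007, 0.0218] [0.023, 0.0011, 0.032] [0.0319, 0.0016, 0.0417] [0.0413, 0.002, 0.0508]
[0.01, 0.0005, 0.0086] [0.0205, 0.001, 0.0165] [0.0314, 0.0015, 0.0238] [0.0427, 0.0021, 0.0304] [0.0545, 0.0027, 0.0363]
[0.0121, 0.0006, 0.0052] [0.0244, 0.0012, 0.0097] [0.037, 0.0018, 0.0134] [0.0498, 0.0024, 0.0164] [0.0628, 0.0031, 0.0186]
[0.0131, 0.0006, 0.0014] [0.0262, 0.0013, 0.002] [0.0393, 0.0019, 0.0019] [0.0524, 0.0026, 0.0009] [0.0655, 0.0032, -0.0008]
```

Emit:
{"method": "drive_tool", "body": {
  "motion": [
    {"travel": [0.0034, 0.0002, 0.0127], "angular": [0, 0, 0], "grip": -1},
    {"travel": [0.0076, 0.0004, 0.0252], "angular": [0, 0, 0], "grip": -1},
    {"travel": [0.0125, 0.0006, 0.0374], "angular": [0, 0, 0], "grip": -1},
    {"travel": [0.0181, 0.0009, 0.0493], "angular": [0, 0, 0], "grip": -1},
    {"travel": [0.0245, 0.0012, 0.0608], "angular": [0, 0, 0], "grip": -1}
  ]
}}

```text
clock: 3.28
ee_pos: [538.1, 3.8, 132.5]
ee_rot: [[-0.049, 0.999, -0.001], [0.999, 0.049, -0.0], [-0.0, -0.001, -1.0]]
ft_force: [6.8, -0.1, -11.5]
gripper_width: 0.104
grasp_force: 30.0
```

Emit:
{"method": "drive_tool", "body": {
  "motion": [
    {"travel": [0.007, 0.0003, 0.0111], "angular": [0, 0, 0], "grip": -1},
    {"travel": [0.0147, 0.0007, 0.0218], "angular": [0, 0, 0], "grip": -1},
    {"travel": [0.023, 0.0011, 0.032], "angular": [0, 0, 0], "grip": -1},
    {"travel": [0.0319, 0.0016, 0.0417], "angular": [0, 0, 0], "grip": -1},
    {"travel": [0.0413, 0.002, 0.0508], "angular": [0, 0, 0], "grip": -1}
  ]
}}

```text
clock: 3.9
ee_pos: [567.9, 5.4, 172.2]
ee_rot: [[-0.049, 0.999, -0.005], [0.999, 0.049, -0.0], [0.0, -0.005, -1.0]]
ft_force: [-7.4, -0.8, 0.8]
gripper_width: 0.101
grasp_force: 30.0
```

Emit:
{"method": "drive_tool", "body": {
  "motion": [
    {"travel": [0.01, 0.0005, 0.0086], "angular": [0, 0, 0], "grip": -1},
    {"travel": [0.0205, 0.001, 0.0165], "angular": [0, 0, 0], "grip": -1},
    {"travel": [0.0314, 0.0015, 0.0238], "angular": [0, 0, 0], "grip": -1},
    {"travel": [0.0427, 0.0021, 0.0304], "angular": [0, 0, 0], "grip": -1},
    {"travel": [0.0545, 0.0027, 0.0363], "angular": [0, 0, 0], "grip": -1}
  ]
}}

```text
clock: 4.53
ee_pos: [609.4, 7.5, 202.2]
ee_rot: [[-0.05, 0.999, -0.003], [0.999, 0.05, -0.0], [-0.0, -0.003, -1.0]]
ft_force: [-12.6, -0.1, 11.2]
gripper_width: 0.101
grasp_force: 30.0
```

Emit:
{"method": "drive_tool", "body": {
  "motion": [
    {"travel": [0.0121, 0.0006, 0.0052], "angular": [0, 0, 0], "grip": -1},
    {"travel": [0.0244, 0.0012, 0.0097], "angular": [0, 0, 0], "grip": -1},
    {"travel": [0.037, 0.0018, 0.0134], "angular": [0, 0, 0], "grip": -1},
    {"travel": [0.0498, 0.0024, 0.0164], "angular": [0, 0, 0], "grip": -1},
    {"travel": [0.0628, 0.0031, 0.0186], "angular": [0, 0, 0], "grip": -1}
  ]
}}

```text
clock: 5.15
ee_pos: [657.8, 9.8, 216.0]
ee_rot: [[-0.05, 0.999, 0.001], [0.999, 0.05, -0.0], [-0.0, 0.001, -1.0]]
ft_force: [-6.7, -1.5, 5.2]
gripper_width: 0.101
grasp_force: 30.0
```

Emit:
{"method": "drive_tool", "body": {
  "motion": [
    {"travel": [0.0131, 0.0006, 0.0014], "angular": [0, 0, 0], "grip": -1},
    {"travel": [0.0262, 0.0013, 0.002], "angular": [0, 0, 0], "grip": -1},
    {"travel": [0.0393, 0.0019, 0.0019], "angular": [0, 0, 0], "grip": -1},
    {"travel": [0.0524, 0.0026, 0.0009], "angular": [0, 0, 0], "grip": -1},
    {"travel": [0.0655, 0.0032, -0.0008], "angular": [0, 0, 0], "grip": -1}
  ]
}}

```text
clock: 5.78
ee_pos: [707.5, 12.3, 214.7]
ee_rot: [[-0.049, 0.999, 0.002], [0.999, 0.049, -0.0], [-0.0, 0.002, -1.0]]
ft_force: [-3.7, 1.1, 5.3]
gripper_width: 0.101
grasp_force: 30.0
```

```bash
python3 - <<'E'
from h import *
s=telemetry.read_state();print(s["clock"],s["ee_pos"],s["ft_force"],s["qpos"].round(2),"expect",handle(1.5)-[0,0,8])
E
```

```text
5.775 [707.50321492  12.26088855 214.74257727] [-3.74851679  1.0692904   5.33394222] [-0.09  0.42  1.3   0.    1.41 -0.14] expect [706.9469227   10.01047022 211.78721152]
```

Emit:
{"method": "drive_tool", "body": {
  "motion": [
    {"travel": [0.0015, 0, 0], "angular": [0, 0, 0], "grip": -1},
    {"travel": [0.003, 0, 0], "angular": [0, 0, 0], "grip": -1},
    {"travel": [0.004, 0, 0], "angular": [0, 0, 0], "grip": -1},
    {"travel": [0.004, 0, 0], "angular": [0, 0, 0], "grip": -1},
    {"travel": [0.004, 0, 0], "angular": [0, 0, 0], "grip": -1}
  ]
}}

```text
clock: 6.4
ee_pos: [708.4, 12.3, 214.5]
ee_rot: [[-0.05, 0.999, -0.003], [0.999, 0.05, -0.0], [0.0, -0.003, -1.0]]
ft_force: [-12.5, -0.7, 9.3]
gripper_width: 0.104
grasp_force: 30.0
```

```bash
python3 - <<'E'
from h import *
np.set_printoptions(suppress=True)
s=telemetry.read_state();print(s["clock"],s["ee_pos"],s["ft_force"])
c=np.array([709.5,12.15,212.3])
up=c+[0,0,50]
out=W(30,221.5+7+15+13,262.3); low=out.copy();low[2]=137.5-12+7.7
print("out",out,(out-up)/750,"down",(low-out)/750)
# contact path: finger face at ball outer y, fingertip 12 below ball
p0=low
for st in np.linspace(0,.84,11):
    q=W(30,114+152*np.sin(np.pi/4-st)+7+15,30+152*np.cos(np.pi/4-st)-12+7.7);print(round(st,3),((q-p0)/750).round(4))
E
```

```text
6.4 [708.35593655  12.32462987 214.46203289] [-12.45508545  -0.6591902    9.32728322]
out [607.9005211  261.96154518 262.3       ] [-0.13546597  0.33308206  0.        ] down [ 0.          0.         -0.17213333]
0.0 [ 0.0009 -0.0173 -0.    ]
0.084 [ 0.0015 -0.0299  0.0115]
0.168 [ 0.0021 -0.0433  0.0219]
0.252 [ 0.0028 -0.0575  0.0312]
0.336 [ 0.0036 -0.0725  0.0392]
0.42 [ 0.0043 -0.0881  0.046 ]
0.504 [ 0.0051 -0.1043  0.0514]
0.588 [ 0.0059 -0.1208  0.0554]
0.672 [ 0.0067 -0.1376  0.058 ]
0.756 [ 0.0076 -0.1545  0.0592]
0.84 [ 0.0084 -0.1715  0.059 ]
```

Emit:
{"method": "drive_tool", "body": {
  "motion": [
    {"travel": [0, 0, 0], "angular": [0, 0, 0], "grip": -0.45},
    {"travel": [0, 0, 0], "angular": [0, 0, 0], "grip": -0.45},
    {"travel": [0, 0, 0], "angular": [0, 0, 0], "grip": -0.45},
    {"travel": [0, 0, 0.02], "angular": [0, 0, 0], "grip": -0.45},
    {"travel": [0, 0, 0.067], "angular": [0, 0, 0], "grip": -0.45}
  ]
}}

```text
clock: 7.02
ee_pos: [708.6, 12.3, 261.4]
ee_rot: [[-0.049, 0.999, -0.004], [0.999, 0.049, 0.0], [0.001, -0.004, -1.0]]
ft_force: [0.5, 0.5, 0.1]
gripper_width: 0.273
grasp_force: 0.0
```

Emit:
{"method": "drive_tool", "body": {
  "motion": [
    {"travel": [-0.0271, 0.0666, 0], "angular": [0, 0, -0.118], "grip": -1},
    {"travel": [-0.0542, 0.1332, 0], "angular": [0, 0, -0.236], "grip": -1},
    {"travel": [-0.0813, 0.1998, 0], "angular": [0, 0, -0.354], "grip": -1},
    {"travel": [-0.1084, 0.2664, 0], "angular": [0, 0, -0.472], "grip": -1},
    {"travel": [-0.1355, 0.333, 0], "angular": [0, 0, -0.59], "grip": -1}
  ]
}}

```text
clock: 7.65
ee_pos: [607.6, 263.6, 264.1]
ee_rot: [[0.773, 0.634, 0.002], [0.634, -0.773, 0.001], [0.002, 0.001, -1.0]]
ft_force: [0.5, 0.5, -0.2]
gripper_width: 0.005
grasp_force: 0.0
```

Emit:
{"method": "drive_tool", "body": {
  "motion": [
    {"travel": [0, 0, -0.04], "angular": [0, 0, -0.11], "grip": -1},
    {"travel": [0, 0, -0.08], "angular": [0, 0, -0.22], "grip": -1},
    {"travel": [0, 0, -0.12], "angular": [0, 0, -0.33], "grip": -1},
    {"travel": [0, 0, -0.155], "angular": [0, 0, -0.41], "grip": -1},
    {"travel": [0, 0, -0.172], "angular": [0, 0, -0.41], "grip": -1}
  ]
}}

```text
clock: 8.28
ee_pos: [607.6, 261.9, 132.7]
ee_rot: [[0.999, 0.051, -0.001], [0.051, -0.999, -0.0], [-0.001, 0.0, -1.0]]
ft_force: [0.6, -1.5, -0.2]
gripper_width: 0.007
grasp_force: 0.0
```

Emit:
{"method": "drive_tool", "body": {
  "motion": [
    {"travel": [0.0005, -0.01, 0], "angular": [0.004, -0.083, 0], "grip": -1},
    {"travel": [0.0015, -0.0299, 0.0115], "angular": [0.008, -0.165, 0], "grip": -1},
    {"travel": [0.0025, -0.05, 0.027], "angular": [0.008, -0.165, 0], "grip": -1},
    {"travel": [0.0036, -0.0725, 0.0392], "angular": [0.008, -0.165, 0], "grip": -1},
    {"travel": [0.0045, -0.092, 0.0475], "angular": [0.008, -0.165, 0], "grip": -1}
  ]
}}

```text
clock: 8.9
ee_pos: [613.5, 191.9, 172.0]
ee_rot: [[0.965, 0.049, 0.259], [0.047, -0.999, 0.013], [0.259, -0.0, -0.966]]
ft_force: [0.3, 0.8, 0.7]
gripper_width: 0.008
grasp_force: 0.4
```

Emit:
{"method": "drive_tool", "body": {
  "motion": [
    {"travel": [0.0009, -0.018, 0.005], "angular": [0, 0, 0], "grip": -1},
    {"travel": [0.0018, -0.036, 0.009], "angular": [0, 0, 0], "grip": -1},
    {"travel": [0.0026, -0.054, 0.0112], "angular": [0, 0, 0], "grip": -1},
    {"travel": [0.0034, -0.068, 0.0117], "angular": [0, 0, 0], "grip": -1},
    {"travel": [0.0037, -0.075, 0.0117], "angular": [0, 0, 0], "grip": -1}
  ]
}}

```text
clock: 9.52
ee_pos: [613.9, 135.8, 177.7]
ee_rot: [[0.966, 0.049, 0.256], [0.047, -0.999, 0.012], [0.256, 0.0, -0.967]]
ft_force: [-0.1, 0.7, 0.3]
gripper_width: 0.007
grasp_force: 0.2
```

```bash
python3 - <<'E'
from h import *
s=telemetry.read_state();print(s["clock"],s["ee_pos"],s["ft_force"])
c=imaging.camera("side");u,v=pix(c,tip(.8));print(u,v);u=int(u);v=int(v);save(c,"stay1.png",(u-70,v-50,u+70,v+65),5)
p=R.T@(np.array(s["ee_pos"])-O);print(p)
E
```

```text
9.525 [613.94621276 135.84301354 177.66680368] [-0.11879677  0.71188547  0.26850415]
317.14405115047487 156.2245350742527
[ 29.86109987 130.236723   177.66680368]
```

View pics/stay1.png

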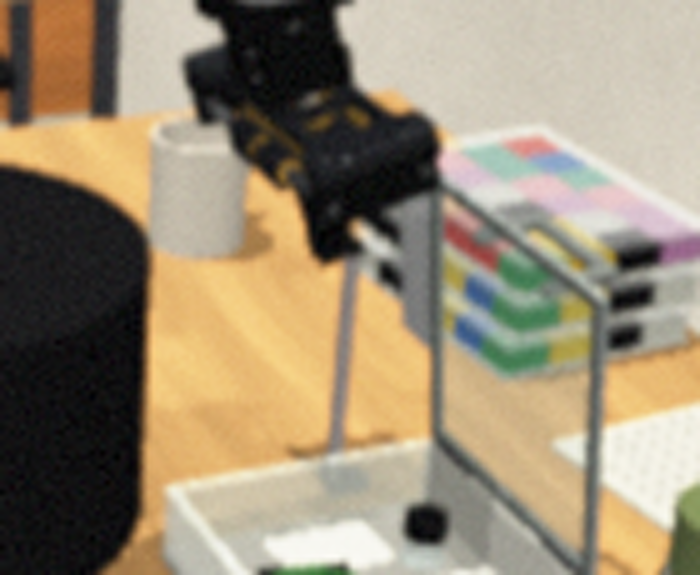

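The side view shows the stay nearly upright, rising from (335,450) to the gripper at (350,250), with the cover still close to vertical. I'll push on to the stop.

Emit:
{"method": "drive_tool", "body": {
  "motion": [
    {"travel": [0.0001, -0.0015, 0], "angular": [0, 0, 0], "grip": -1},
    {"travel": [0.0001, -0.003, 0], "angular": [0, 0, 0], "grip": -1},
    {"travel": [0.0002, -0.0045, 0], "angular": [0, 0, 0], "grip": -1},
    {"travel": [0.0003, -0.006, 0], "angular": [0, 0, 0], "grip": -1},
    {"travel": [0.0003, -0.006, 0], "angular": [0, 0, 0], "grip": -1}
  ]
}}

```text
clock: 10.2
ee_pos: [614.2, 132.2, 177.9]
ee_rot: [[0.965, 0.049, 0.256], [0.048, -0.999, 0.012], [0.256, 0.0, -0.967]]
ft_force: [-0.5, 0.5, -0.7]
gripper_width: 0.009
grasp_force: 0.1
```

Emit:
{"method": "drive_tool", "body": {
  "motion": [
    {"travel": [0.0001, -0.002, 0], "angular": [0, 0, 0], "grip": -1},
    {"travel": [0.0002, -0.004, 0], "angular": [0, 0, 0], "grip": -1},
    {"travel": [0.0003, -0.006, 0], "angular": [0, 0, 0], "grip": -1},
    {"travel": [0.0004, -0.008, 0], "angular": [0, 0, 0], "grip": -1},
    {"travel": [0.0004, -0.008, 0], "angular": [0, 0, 0], "grip": -1}
  ]
}}

```text
clock: 10.82
ee_pos: [614.4, 127.3, 178.0]
ee_rot: [[0.965, 0.05, 0.256], [0.048, -0.999, 0.015], [0.257, -0.002, -0.967]]
ft_force: [-0.3, 6.4, -0.6]
gripper_width: 0.002
grasp_force: 2.9
```

Emit:
{"method": "drive_tool", "body": {
  "motion": [
    {"travel": [0, 0.02, 0], "angular": [0, 0, 0], "grip": -1},
    {"travel": [-0.002, 0.06, 0], "angular": [0, 0, 0], "grip": -1},
    {"travel": [-0.03, 0.1, 0.03], "angular": [0, 0, 0], "grip": -1},
    {"travel": [-0.06, 0.12, 0.06], "angular": [-0.004, 0.083, 0], "grip": -1},
    {"travel": [-0.1, 0.12, 0.06], "angular": [-0.008, 0.165, 0], "grip": 0}
  ]
}}

```text
clock: 11.45
ee_pos: [540.1, 218.2, 226.3]
ee_rot: [[0.999, 0.051, 0.002], [0.051, -0.999, 0.001], [0.002, -0.001, -1.0]]
ft_force: [0.0, 0.1, -1.0]
gripper_width: 0.054
grasp_force: 0.0
```

```bash
python3 - <<'E'
from h import *
s=telemetry.read_state();print(s["clock"],s["ee_pos"],s["ft_force"],s["gripper_width"])
c=imaging.camera("top");np.savez("top2.npz",**c);a1=cv2.resize(c["img"][95:185,210:330],None,fx=3.3,fy=3.3,interpolation=2)
d=imaging.camera("side");np.savez("side2.npz",**d);a2=cv2.resize(d["img"][130:250,240:400],None,fx=2.475,fy=2.475,interpolation=2)
cv2.imwrite("pics/b.png",np.hstack([a1,a2])[:,:,::-1]);print(a1.shape,a2.shape)
P=cloud(c);m=(P[...,0]>480)&(P[...,0]<640)&(P[...,1]>-70)&(P[...,1]<80)&(P[...,2]>23)&(P[...,2]<36)
n,l,st,ce=cv2.connectedComponentsWithStats(m.astype(np.uint8));
for i in range(1,n):
    if st[i,4]>40:
        q=P[l==i];r=cv2.minAreaRect(q[:,:2].astype(np.float32));print(st[i],q.mean(0).round(1),r)
E
```

```text
11.45 [540.14174671 218.19367467 226.30844448] [ 0.03275483  0.07464449 -1.04860797] 0.05367593763995975
(297, 396, 3) (297, 396, 3)
[261 150  17  20 255] [554.    1.1  30.1] ((554.2457275390625, 1.0917434692382812), (49.558719635009766, 54.698116302490234), 81.07176208496094)
```

View pics/b.png

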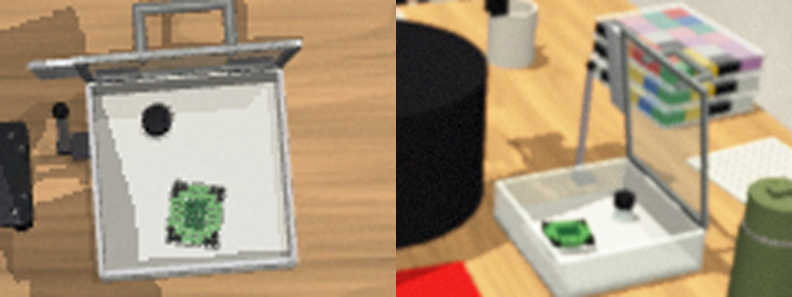

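The left panel shows the plaque at about (196,214), turned a few degrees clockwise of the case, and the jar at (157,120). The right panel shows the stay standing and the cover still sinking towards it. I'll refine the plaque's pose from its mask.

```bash
python3 - <<'E'
from h import *
c=dict(np.load("top2.npz"));im=c["img"].astype(int)
m=((im[...,1]-im[...,0]>10)|(im.max(-1)<110)).astype(np.uint8);b=np.zeros_like(m);b[145:173,255:282]=m[145:173,255:282]
ys,xs=np.nonzero(b);p=np.array([pt(c,x,y,29)[:2] for x,y in zip(xs,ys)],np.float32)
r=cv2.minAreaRect(p);print(len(p),r,p.mean(0))
P=cloud(c);q=P[145:173,255:282].reshape(-1,3);q=q[(q[:,2]>22)&(q[:,2]<38)]
for d in range(-16,9,2):
    t=np.radians(d);A=np.array([[np.cos(t),np.sin(t)],[-np.sin(t),np.cos(t)]])
    print(d,[(np.ptp(np.percentile(z@A.T,[2,98],axis=0),axis=0)).round(1).tolist() for z in(p,q[:,:2])])
E
```

```text
278 ((554.8390502929688, 0.9926776885986328), (49.66497039794922, 55.06049346923828), 82.15316772460938) [555.31696     0.9348751]
-16 [[52.7, 47.3], [52.8, 48.6]]
-14 [[52.6, 46.5], [52.4, 48.0]]
-12 [[52.3, 46.3], [52.3, 47.4]]
-10 [[52.3, 45.8], [52.2, 46.7]]
-8 [[52.0, 45.6], [52.2, 46.3]]
-6 [[52.1, 45.8], [52.2, 46.2]]
-4 [[52.1, 45.7], [51.8, 46.5]]
-2 [[52.1, 45.6], [51.9, 46.9]]
0 [[52.4, 46.2], [52.6, 47.6]]
2 [[52.8, 47.1], [53.4, 48.3]]
4 [[53.2, 47.9], [54.1, 48.9]]
6 [[53.5, 48.7], [54.6, 49.4]]
8 [[53.8, 49.1], [54.9, 50.0]]
```

Emit:
{"method": "drive_tool", "body": {
  "motion": [
    {"travel": [0.005, -0.072, 0], "angular": [0, 0, -0.026], "grip": 1},
    {"travel": [0.01, -0.144, 0], "angular": [0, 0, -0.052], "grip": 1},
    {"travel": [0.015, -0.216, -0.03], "angular": [0, 0, -0.078], "grip": 1},
    {"travel": [0.0199, -0.2869, -0.07], "angular": [0, 0, -0.104], "grip": 1},
    {"travel": [0.0199, -0.2869, -0.11], "angular": [0, 0, -0.104], "grip": 1}
  ]
}}

```text
clock: 12.18
ee_pos: [555.2, -3.2, 139.4]
ee_rot: [[0.993, -0.119, 0.003], [-0.119, -0.993, -0.003], [0.004, 0.002, -1.0]]
ft_force: [-0.9, -0.3, -0.4]
gripper_width: 0.694
grasp_force: 0.0
```

Emit:
{"method": "drive_tool", "body": {
  "motion": [
    {"travel": [0, 0, 0], "angular": [0, 0, 0], "grip": 1},
    {"travel": [0, 0, 0], "angular": [0, 0, 0], "grip": 1},
    {"travel": [0, 0, 0], "angular": [0, 0, 0], "grip": 1},
    {"travel": [0, 0, 0], "angular": [0, 0, 0], "grip": 1},
    {"travel": [0, 0, 0], "angular": [0, 0, 0], "grip": 1}
  ]
}}

```text
clock: 12.8
ee_pos: [554.9, 1.3, 141.1]
ee_rot: [[0.994, -0.113, 0.001], [-0.113, -0.994, -0.0], [0.001, 0.0, -1.0]]
ft_force: [-0.8, -0.6, -0.6]
gripper_width: 0.997
grasp_force: 0.0
```

Emit:
{"method": "drive_tool", "body": {
  "motion": [
    {"travel": [0, 0, 0], "angular": [0, 0, 0], "grip": 1},
    {"travel": [0, 0, 0], "angular": [0, 0, 0], "grip": 1},
    {"travel": [0, 0, 0], "angular": [0, 0, 0], "grip": 1},
    {"travel": [0, 0, 0], "angular": [0, 0, 0], "grip": 1},
    {"travel": [0, 0, 0], "angular": [0, 0, 0], "grip": 1}
  ]
}}

```text
clock: 13.42
ee_pos: [554.5, 0.9, 140.5]
ee_rot: [[0.994, -0.114, -0.0], [-0.114, -0.994, -0.0], [-0.0, 0.0, -1.0]]
ft_force: [-0.0, -0.2, -1.0]
gripper_width: 0.998
grasp_force: 0.0
```

Emit:
{"method": "drive_tool", "body": {
  "motion": [
    {"travel": [0, 0, 0], "angular": [0, 0, 0], "grip": 1},
    {"travel": [0, 0, 0], "angular": [0, 0, 0], "grip": 1},
    {"travel": [0, 0, 0], "angular": [0, 0, 0], "grip": 1},
    {"travel": [0, 0, 0], "angular": [0, 0, 0], "grip": 1},
    {"travel": [0, 0, 0], "angular": [0, 0, 0], "grip": 1}
  ]
}}

```text
clock: 14.05
ee_pos: [554.5, 1.0, 140.5]
ee_rot: [[0.994, -0.114, 0.0], [-0.114, -0.994, 0.0], [0.0, -0.0, -1.0]]
ft_force: [0.0, 0.1, -0.2]
gripper_width: 0.997
grasp_force: 0.0
```

Emit:
{"method": "drive_tool", "body": {
  "motion": [
    {"travel": [0, 0, 0], "angular": [0, 0, 0], "grip": 1},
    {"travel": [0, 0, 0], "angular": [0, 0, 0], "grip": 1},
    {"travel": [0, 0, 0], "angular": [0, 0, 0], "grip": 1},
    {"travel": [0, 0, 0], "angular": [0, 0, 0], "grip": 1},
    {"travel": [0, 0, 0], "angular": [0, 0, 0], "grip": 1}
  ]
}}

```text
clock: 14.68
ee_pos: [554.5, 1.0, 140.5]
ee_rot: [[0.994, -0.114, 0.0], [-0.114, -0.994, -0.0], [0.0, 0.0, -1.0]]
ft_force: [0.5, -0.9, -1.0]
gripper_width: 1.003
grasp_force: 0.0
```

Emit:
{"method": "drive_tool", "body": {
  "motion": [
    {"travel": [0, 0, 0], "angular": [0, 0, 0], "grip": 1},
    {"travel": [0, 0, 0], "angular": [0, 0, 0], "grip": 1},
    {"travel": [0, 0, 0], "angular": [0, 0, 0], "grip": 1},
    {"travel": [0, 0, 0], "angular": [0, 0, 0], "grip": 1},
    {"travel": [0, 0, 0], "angular": [0, 0, 0], "grip": 1}
  ]
}}

```text
clock: 15.3
ee_pos: [554.5, 1.0, 140.5]
ee_rot: [[0.994, -0.114, -0.0], [-0.114, -0.994, 0.0], [-0.0, -0.0, -1.0]]
ft_force: [-0.6, -0.1, -0.3]
gripper_width: 0.999
grasp_force: 0.0
```

Emit:
{"method": "drive_tool", "body": {
  "motion": [
    {"travel": [0, 0, 0], "angular": [0, 0, 0], "grip": 1},
    {"travel": [0, 0, 0], "angular": [0, 0, 0], "grip": 1},
    {"travel": [0, 0, 0], "angular": [0, 0, 0], "grip": 1},
    {"travel": [0, 0, 0], "angular": [0, 0, 0], "grip": 1},
    {"travel": [0, 0, 0], "angular": [0, 0, 0], "grip": 1}
  ]
}}

```text
clock: 15.92
ee_pos: [554.5, 1.0, 140.5]
ee_rot: [[0.994, -0.114, 0.0], [-0.114, -0.994, 0.0], [0.0, -0.0, -1.0]]
ft_force: [0.2, 0.2, 0.7]
gripper_width: 0.998
grasp_force: 0.0
```

Emit:
{"method": "drive_tool", "body": {
  "motion": [
    {"travel": [0, 0, 0], "angular": [0, 0, 0], "grip": 1},
    {"travel": [0, 0, 0], "angular": [0, 0, 0], "grip": 1},
    {"travel": [0, 0, 0], "angular": [0, 0, 0], "grip": 1},
    {"travel": [0, 0, 0], "angular": [0, 0, 0], "grip": 1},
    {"travel": [0, 0, 0], "angular": [0, 0, 0], "grip": 1}
  ]
}}

```text
clock: 16.55
ee_pos: [554.5, 1.0, 140.5]
ee_rot: [[0.994, -0.114, 0.0], [-0.114, -0.994, -0.0], [0.0, 0.0, -1.0]]
ft_force: [0.3, -0.0, -0.8]
gripper_width: 0.998
grasp_force: 0.0
```

```bash
cat > cov.py <<'E'
from h import *
def angle():
    out=[]
    for n in("side",):
        c=imaging.camera(n);P=cloud(c);q=(P-O)@R
        m=(q[...,1]>-100)&(q[...,1]<126)&(q[...,2]>80)&(q[...,2]<245)&(q[...,0]>10)&(q[...,0]<100)
        p=q[m];t=np.arctan2(p[:,2]-57.5,90-p[:,0]);out.append((m.sum(),np.median(t).round(3)))
    return out
E
python3 - <<'E'
from cov import *
s=telemetry.read_state();print(s["clock"],s["ee_pos"],s["ft_force"],s["gripper_width"])
print(angle());c=imaging.camera("side");save(c,"rest.png",(240,110,400,250),4)
E
```

```text
16.55 [554.51609895   0.95254247 140.47705116] [ 0.29548561 -0.00257873 -0.84817709] 0.9980272264403413
[(np.int64(1112), np.float64(1.233))]
```

View pics/rest.png

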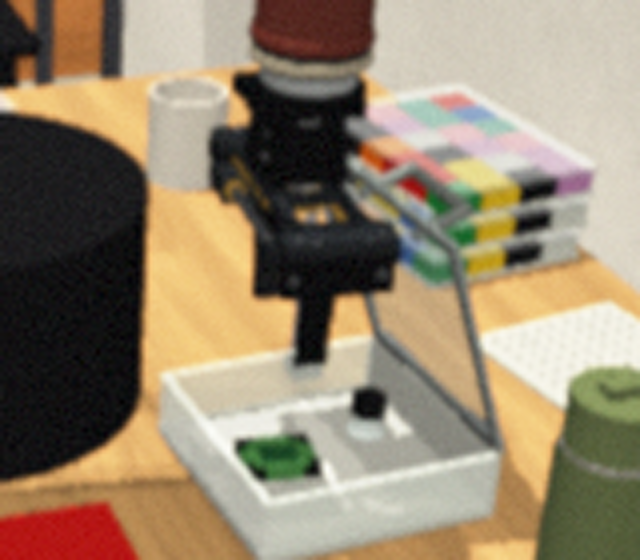

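The cover now sits at about 1.23 rad. The gripper hangs above the plaque, which is at about (275,455). I'll wait one more call, confirm the cover is still, then descend.

Emit:
{"method": "drive_tool", "body": {
  "motion": [
    {"travel": [0, 0, 0], "angular": [0, 0, 0], "grip": 1},
    {"travel": [0, 0, 0], "angular": [0, 0, 0], "grip": 1},
    {"travel": [0, 0, 0], "angular": [0, 0, 0], "grip": 1},
    {"travel": [0, 0, 0], "angular": [0, 0, 0], "grip": 1},
    {"travel": [0, 0, -0.04], "angular": [0, 0, 0], "grip": 1}
  ]
}}

```text
clock: 17.27
ee_pos: [557.1, 0.6, 112.9]
ee_rot: [[0.993, -0.114, 0.006], [-0.114, -0.994, -0.001], [0.006, 0.0, -1.0]]
ft_force: [-0.1, -0.3, -0.2]
gripper_width: 1.006
grasp_force: 0.0
```

```bash
python3 - <<'E'
from cov import *
print(angle())
E
```

```text
[(np.int64(1179), np.float64(1.232))]
```

Emit:
{"method": "drive_tool", "body": {
  "motion": [
    {"travel": [0, 0, -0.04], "angular": [0, 0, 0], "grip": 1},
    {"travel": [0, 0, -0.08], "angular": [0, 0, 0], "grip": 1},
    {"travel": [0, 0, -0.105], "angular": [0, 0, 0], "grip": 1},
    {"travel": [0, 0, -0.117], "angular": [0, 0, 0], "grip": 1},
    {"travel": [0, 0, -0.117], "angular": [0, 0, 0], "grip": 1}
  ]
}}

```text
clock: 17.95
ee_pos: [554.4, 1.0, 22.6]
ee_rot: [[0.994, -0.114, -0.001], [-0.114, -0.994, 0.0], [-0.001, -0.0, -1.0]]
ft_force: [-0.0, 0.2, -0.3]
gripper_width: 0.998
grasp_force: 0.0
```

Emit:
{"method": "drive_tool", "body": {
  "motion": [
    {"travel": [0, 0, 0], "angular": [0, 0, 0], "grip": 0.5},
    {"travel": [0, 0, 0], "angular": [0, 0, 0], "grip": 0.2},
    {"travel": [0, 0, 0], "angular": [0, 0, 0], "grip": 0},
    {"travel": [0, 0, 0], "angular": [0, 0, 0], "grip": -1},
    {"travel": [0, 0, 0], "angular": [0, 0, 0], "grip": -1}
  ]
}}

```text
clock: 18.58
ee_pos: [554.6, 1.0, 22.9]
ee_rot: [[0.994, -0.114, 0.0], [-0.114, -0.994, 0.0], [0.0, -0.0, -1.0]]
ft_force: [-0.9, 0.0, 0.8]
gripper_width: 0.574
grasp_force: 29.9
```

Emit:
{"method": "drive_tool", "body": {
  "motion": [
    {"travel": [0, 0, 0], "angular": [0, 0, 0], "grip": -1},
    {"travel": [0, 0, 0.005], "angular": [0, 0, 0], "grip": -1},
    {"travel": [0, 0, 0.01], "angular": [0, 0, 0], "grip": -1},
    {"travel": [0, 0, 0.015], "angular": [0, 0, 0], "grip": -1},
    {"travel": [0, 0, 0.02], "angular": [0, 0, 0], "grip": -1}
  ]
}}

```text
clock: 19.2
ee_pos: [554.5, 1.0, 38.0]
ee_rot: [[0.994, -0.114, 0.0], [-0.114, -0.994, 0.0], [0.0, -0.0, -1.0]]
ft_force: [-0.5, -0.1, -0.9]
gripper_width: 0.572
grasp_force: 29.9
```

Emit:
{"method": "drive_tool", "body": {
  "motion": [
    {"travel": [0, 0, 0.025], "angular": [0, 0, 0], "grip": -1},
    {"travel": [0, 0, 0.055], "angular": [0, 0, 0], "grip": -1},
    {"travel": [0, 0, 0.085], "angular": [0, 0, 0], "grip": -1},
    {"travel": [0, 0, 0.115], "angular": [0, 0, 0], "grip": -1},
    {"travel": [-0.01, -0.005, 0.136], "angular": [0, 0, 0], "grip": -1}
  ]
}}

```text
clock: 19.82
ee_pos: [547.8, -2.9, 142.2]
ee_rot: [[0.994, -0.113, 0.003], [-0.113, -0.994, -0.0], [0.003, 0.0, -1.0]]
ft_force: [-0.0, -0.1, 0.3]
gripper_width: 0.574
grasp_force: 29.9
```

Emit:
{"method": "drive_tool", "body": {
  "motion": [
    {"travel": [-0.025, -0.025, 0], "angular": [0, 0, 0], "grip": -1},
    {"travel": [-0.045, -0.06, 0], "angular": [0, 0, 0.015], "grip": -1},
    {"travel": [-0.065, -0.105, 0], "angular": [0, 0, 0.03], "grip": -1},
    {"travel": [-0.085, -0.15, 0], "angular": [0, 0, 0.045], "grip": -1},
    {"travel": [-0.1, -0.2, 0], "angular": [0, 0, 0.06], "grip": -1}
  ]
}}

```text
clock: 20.45
ee_pos: [470.8, -153.6, 140.2]
ee_rot: [[1.0, -0.019, 0.0], [-0.019, -1.0, -0.0], [0.0, 0.0, -1.0]]
ft_force: [0.4, -0.0, -0.8]
gripper_width: 0.575
grasp_force: 29.9
```

Emit:
{"method": "drive_tool", "body": {
  "motion": [
    {"travel": [-0.01, -0.05, 0], "angular": [0, 0, 0.012], "grip": -1},
    {"travel": [-0.02, -0.1, -0.01], "angular": [0, 0, 0.012], "grip": -1},
    {"travel": [-0.03, -0.145, -0.03], "angular": [0, 0, 0.012], "grip": -1},
    {"travel": [-0.038, -0.18, -0.06], "angular": [0, 0, 0.012], "grip": -1},
    {"travel": [-0.038, -0.197, -0.09], "angular": [0, 0, 0.012], "grip": -1}
  ]
}}

```text
clock: 21.08
ee_pos: [442.7, -302.1, 72.3]
ee_rot: [[1.0, -0.003, 0.0], [-0.003, -1.0, -0.001], [0.0, 0.001, -1.0]]
ft_force: [1.1, 1.4, -1.1]
gripper_width: 0.573
grasp_force: 29.9
```

Emit:
{"method": "drive_tool", "body": {
  "motion": [
    {"travel": [0, 0, -0.02], "angular": [0, 0, 0], "grip": -1},
    {"travel": [0, 0, -0.035], "angular": [0, 0, 0], "grip": -1},
    {"travel": [0, 0, -0.045], "angular": [0, 0, 0], "grip": -1},
    {"travel": [0, 0, -0.05], "angular": [0, 0, 0], "grip": -1},
    {"travel": [0, 0, -0.05], "angular": [0, 0, 0], "grip": -1}
  ]
}}

```text
clock: 21.7
ee_pos: [443.7, -300.3, 34.8]
ee_rot: [[1.0, -0.0, 0.0], [-0.0, -1.0, -0.0], [0.0, 0.0, -1.0]]
ft_force: [-0.0, 0.8, -0.1]
gripper_width: 0.57
grasp_force: 29.9
```

```bash
python3 - <<'E'
from cov import *
s=telemetry.read_state();print(s["clock"],s["ee_pos"],s["ft_force"],s["gripper_width"])
print(angle());c=imaging.camera("side");u,v=map(int,pix(c,[443,-300,30]));print(u,v);save(c,"mat.png",(u-80,v-60,u+80,v+60),4.5)
E
```

```text
21.7 [ 443.69957926 -300.27442156   34.84310544] [-0.04680703  0.83115953 -0.06063403] 0.5698901189912221
[(np.int64(383), np.float64(1.234))]
316 302
```

View pics/mat.png

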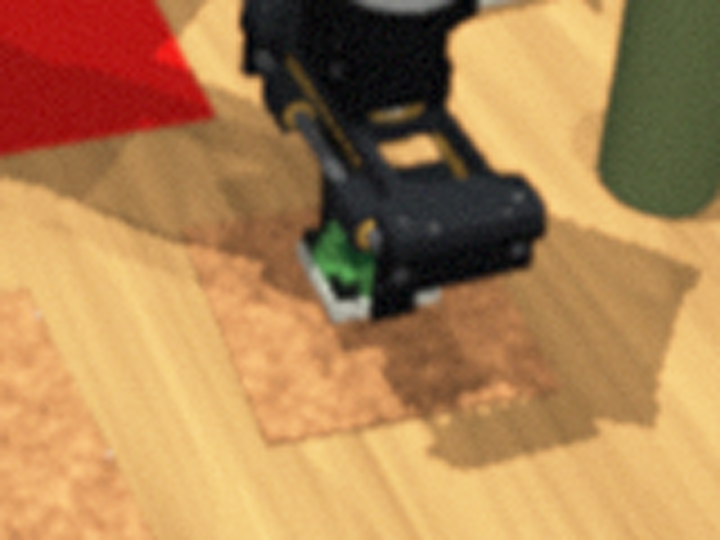

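The plaque hangs level over the small mat, at about (350,285). I'll set it down gently.

Emit:
{"method": "drive_tool", "body": {
  "motion": [
    {"travel": [0, 0, -0.008], "angular": [0, 0, 0], "grip": -1},
    {"travel": [0, 0, -0.016], "angular": [0, 0, 0], "grip": -1},
    {"travel": [0, 0, -0.022], "angular": [0, 0, 0], "grip": -1},
    {"travel": [0, 0, -0.026], "angular": [0, 0, 0], "grip": -1},
    {"travel": [0, 0, -0.026], "angular": [0, 0, 0], "grip": -1}
  ]
}}

```text
clock: 22.42
ee_pos: [443.5, -300.5, 15.1]
ee_rot: [[1.0, -0.001, -0.0], [-0.001, -1.0, 0.0], [-0.0, -0.0, -1.0]]
ft_force: [0.1, -0.3, -1.7]
gripper_width: 0.571
grasp_force: 29.9
```

Emit:
{"method": "drive_tool", "body": {
  "motion": [
    {"travel": [0, 0, -0.0005], "angular": [0, 0, 0], "grip": -1},
    {"travel": [0, 0, -0.0005], "angular": [0, 0, 0], "grip": 0.25},
    {"travel": [0, 0, -0.0005], "angular": [0, 0, 0], "grip": 0.4},
    {"travel": [0, 0, -0.0005], "angular": [0, 0, 0], "grip": 0.6},
    {"travel": [0, 0, -0.0005], "angular": [0, 0, 0], "grip": 0.6}
  ]
}}

```text
clock: 23.05
ee_pos: [443.5, -300.5, 14.8]
ee_rot: [[1.0, -0.001, 0.0], [-0.001, -1.0, -0.0], [0.0, 0.0, -1.0]]
ft_force: [0.7, 0.1, -0.3]
gripper_width: 0.779
grasp_force: 0.0
```

Emit:
{"method": "drive_tool", "body": {
  "motion": [
    {"travel": [0, 0, 0.02], "angular": [0, 0, 0], "grip": 0.6},
    {"travel": [0, 0, 0.06], "angular": [0, 0, 0], "grip": 0.6},
    {"travel": [0, 0, 0.12], "angular": [0, 0, 0], "grip": 0.6},
    {"travel": [0, 0.05, 0.18], "angular": [0, 0, 0], "grip": 0.6},
    {"travel": [0, 0.12, 0.2], "angular": [0, 0, 0], "grip": 0.6}
  ]
}}

```text
clock: 23.68
ee_pos: [445.4, -211.7, 169.7]
ee_rot: [[1.0, -0.003, 0.006], [-0.003, -1.0, -0.004], [0.006, 0.004, -1.0]]
ft_force: [0.9, 1.1, -0.3]
gripper_width: 0.802
grasp_force: 0.0
```

Emit:
{"method": "drive_tool", "body": {
  "motion": [
    {"travel": [-0.02, 0.06, 0], "angular": [0, 0, 0], "grip": 0.6},
    {"travel": [-0.04, 0.12, 0], "angular": [0, 0, 0], "grip": 0.6},
    {"travel": [-0.05, 0.18, 0], "angular": [0, 0, 0], "grip": 0.6},
    {"travel": [-0.05, 0.24, 0], "angular": [0, 0, 0], "grip": 0.6},
    {"travel": [-0.05, 0.24, 0], "angular": [0, 0, 0], "grip": 0.6}
  ]
}}

```text
clock: 24.3
ee_pos: [406.0, -28.2, 165.9]
ee_rot: [[1.0, 0.003, 0.002], [0.003, -1.0, 0.0], [0.002, -0.0, -1.0]]
ft_force: [-0.9, -0.7, -0.6]
gripper_width: 0.8
grasp_force: 0.0
```

```bash
python3 - <<'E'
from cov import *
s=telemetry.read_state();print(s["clock"],s["ee_pos"],s["ft_force"])
print(angle());c=imaging.camera("top");save(c,"end.png",(180,95,420,235),3.3)
P=cloud(c);m=(abs(P[...,0]-443)<70)&(abs(P[...,1]+300)<70)&(P[...,2]>14)&(P[...,2]<32);q=P[m];print(m.sum(),q.mean(0),cv2.minAreaRect(q[:,:2].astype(np.float32)))
E
```

```text
24.3 [405.96069202 -28.22791481 165.87875043] [-0.94572614 -0.74864248 -0.59964239]
[(np.int64(1630), np.float64(1.23))]
299 [ 443.65622935 -299.70366008   21.88018426] ((443.997314453125, -300.4233093261719), (49.70450210571289, 55.111202239990234), 88.43292236328125)
```

View pics/end.png

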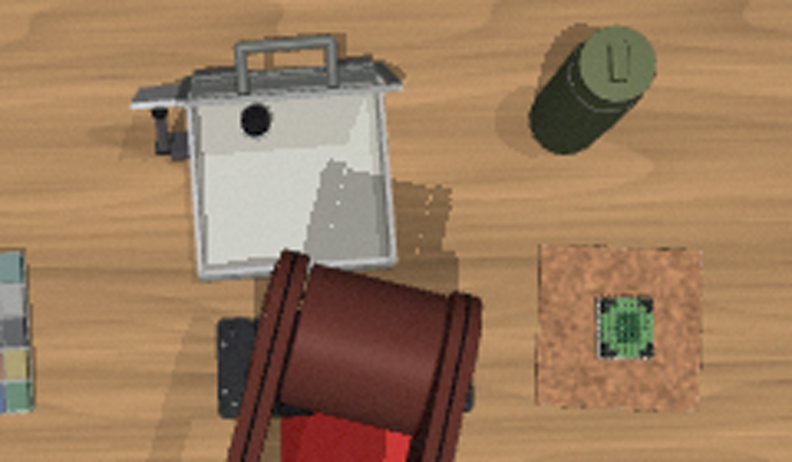

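The plaque lies centred on the mat at (625,327), the cover rests on the stay at 1.23 rad, and the jar and flask are in place. Handing in.

```bash
python3 -c "
from plant import job
print(job.finish_job())"
```

```text
the job is handed in; nothing more can be done
None
```

The job is handed in at about 24 s: the cover rests on the upright stay at 1.23 rad, and the plaque lies flat, beads up, within about 1 mm of the small mat's centre. The jar and flask still stand in place; the charger was outside the final picture, and I never moved near it.

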